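# Refill the standoff feeder and hold its reset button

## Robot

A 6-joint arm with a two-finger parallel gripper is mounted at the origin on the work surface. World frame = base frame: x ahead of the robot, y to its left, z up, the work surface at z = 0. Lengths are in mm, angles in rad, forces in N, time in s.
With the tool pointing down it reaches from about 350 to 975 mm from the base axis. Payload 7.1 kg.
Tool frame: the origin (TCP) lies at the very end of the fingers, on their centre line; the grasp point (between the pads) lies 19 mm behind it; z points along the fingers, y is the line along which they close (so a half turn about z gives the same grasp; the last joint's range is limited). The gripper opens to 88 mm and grips with 3 to 60 N. Pads are 20 mm wide; open, the fingers measure 115 mm over their backs; the gripper's body (75 mm by 178 mm) begins 61 mm behind the grasp point.
Start: joints at [1.205, 0.423, 1.63, -0, 1.089, -0.019], TCP at [212.399, 587.785, 222.675] pointing down, gripper open.
Joint ranges: [-3, 3], [-0.9, 2.11], [0.09, 2.58], [-1.31, 4.45], [0.11, 2.69], [-2.54, 2.54]. Speed limits (rad/s): [2.39, 2.39, 3.01, 3.14, 3.14, 3.14].

## Interface

Orientations are given as a rotation vector (axis times angle).
In Python, from workcell import ctrl gives the robot as it stands. The module is installed in compiled form; this text tells all that it offers.
- The arm moves only by the shell command python3 -m inch 'ROWS'. ROWS is JSON, a list of rows, each a list of 7 numbers: the shift along the tool's x, y, z scaled (see below), then the turn, a rotation vector about the tool's x, y, z scaled (see below), then the closure, from -1 (fully open) to 1 (shut). In form: [[tx, ty, tz, wx, wy, wz, hand], ...]. A call has 1 to 10 rows; each row is the pose to reach, as a shift and turn from the pose commanded when the call began, along the tool's axes at that moment; what a row does not reach only later rows make up. The controller multiplies each number of a shift by 0.15 m and each number of a turn by pi/4 rad. A row lasts 1/8 s, in which the tool goes at most 62.5 mm and 10.7 degrees, less where a joint would pass 70% of its speed; a pose out of reach is approached as far as the arm can. A call with a number of a shift or a turn outside -1 to 1 is refused whole. A call with a gripper value outside its range is refused whole. The fingers move at their own pace and stop on an object; the grip force is fixed at half the most. Time passes only in rows, so rows that repeat a pose let the fingers close. It gives the time, the measured TCP pose, the force, the opening and the grip force at its end, in the units of the state.
- ctrl.get_obs(): the state, without advancing time (a new reading comes with each control period).
- ctrl.get_image(name): name is "scene" or "top" or "wrist"; returns the picture (384x512x3 uint8, red, green, blue); there is no depth.
- ctrl.camera_params(name): a dict with "vfov" (degrees; the focal length in pixels is half the picture's height over the tangent of half this angle, whatever the lens; pixels are square), "cx", "cy" (the principal point, pixels), "eye" and "attitude" of the camera in the world; the wrist camera has in their place "tool_from_camera" (4x4, takes a point from camera to tool coordinates, whose origin is the TCP and whose axes are the flange's). Camera axes: x right, y up, looking along -z (the intrinsics and any distortion apply to the point x, -y, -z); pixel columns grow to the right and rows downward; lengths in mm; the calibration is good to about 2 mm. A picture is of the moment at which its call begins: read the wrist's pose just before it. camera_params takes no time and is no camera call.
- ctrl.close_job(): hands the job in; it is judged then, once.
The state is a dict: "t": time; "qpos": joint angles; "qvel": joint speeds; "joint_torque": joint torques, N m; "ee_pos": TCP position; "orientation": TCP orientation; "ft_force": force on the tool from outside, world axes, zero at the start; "moment": the same for the moment, N m; "width": finger opening in mm; "grasp_force": force on a finger pad.
Only numpy, scipy, OpenCV 4.12 (cv2) and the standard library are available. Lean on these libraries where they do the work, as an engineer would, in place of code of your own. Each camera call takes 0.05 s, during which the arm holds its last target. There are 200 camera calls.

## Task

The standoff feeder on the bench has run empty: pour all six brass standoffs from the small white cup into its red hopper and stand the cup upright on the bench again. Then take the stylus out of its stand, reach its tip through the round hole in the feeder's white deck and push the recessed orange reset button fully down, and finish while still gripping the stylus and holding the button down. Leave the screwdriver, brush and phone where they lie.

Things in the scene. Friction and masses are not known exactly. Their poses are not given: they have to be found in the camera images.
- feeder: Grey bench-top feeder, fixed, 210 long (x) by 136 wide (y). Origin on the bench under its middle; own z up; +x points from the hopper half to the white reset deck. Hopper half: centred at x = -45, rim 105 above the bench. Deck half: x = 15 to 105, flat white top 70 above the bench. It stands turned by up to about 20 degrees.
- hopper_in (a point): Centre of the inner floor of the feeder's red open-topped hopper, 65 above the bench; axes as the feeder. Inside 110 (x) by 120 (y), 40 deep, walls 5 thick.
- reset_hole (a point): Centre of the mouth of the round reset hole (12 diameter, straight down, yellow ring round it) in the white deck, 70 above the bench, 50 from the hopper's outer wall; axes as the feeder. The button's top lies 18 below the mouth.
- reset_button (a joint): Travel of the orange recessed reset button (11 diameter, in the hole): 0 up, 0.005 m fully down. Sprung: it starts to move at about 2 N and is fully down at about 6 N; it springs back when let go.
- cup: Small white plastic cup, round, open at the top, loose: 50 high, 42 outside diameter at the foot, 60 at the rim, walls 3, about 60 g. Origin at the centre of its underside, z towards the mouth. At the start it stands upright on the bench on the left or the right of the feeder, the stylus stand on the other side.
- cup_mid (a point): Centre of the cup, half-way up (25 above its foot; 51 outside diameter there); axes as the cup.
- standoff0_center (a point): Centre of a brass standoff, a smooth plain cylinder, slippery on plastic, 12 diameter and 14 long, about 13 g, loose, one of six that start in the cup in two layers of three.
- standoff1_center (a point): Centre of a brass standoff, a smooth plain cylinder, slippery on plastic, 12 diameter and 14 long, about 13 g, loose, one of six that start in the cup in two layers of three.
- standoff2_center (a point): Centre of a brass standoff, a smooth plain cylinder, slippery on plastic, 12 diameter and 14 long, about 13 g, loose, one of six that start in the cup in two layers of three.
- standoff3_center (a point): Centre of a brass standoff, a smooth plain cylinder, slippery on plastic, 12 diameter and 14 long, about 13 g, loose, one of six that start in the cup in two layers of three.
- standoff4_center (a point): Centre of a brass standoff, a smooth plain cylinder, slippery on plastic, 12 diameter and 14 long, about 13 g, loose, one of six that start in the cup in two layers of three.
- standoff5_center (a point): Centre of a brass standoff, a smooth plain cylinder, slippery on plastic, 12 diameter and 14 long, about 13 g, loose, one of six that start in the cup in two layers of three.
- button_top (a point): Centre of the top face of the orange reset button; 18 below the hole's mouth when up, 23 when fully down.
- stand: Grey square stylus stand, fixed, 60 by 60, 70 high, with a vertical hole 10 diameter in the middle of its top; origin on the bench under its middle.
- stylus: Reset stylus, loose, 40 g, 125 long: round steel shaft 6 diameter and 65 long below, then a yellow collar 20 diameter and 5 thick, then a round black handle 14 diameter and 55 long. Origin at the tip, z from the tip to the handle's end. It starts upright in the stand, shaft down in the hole, collar resting on the stand's top, so it must be lifted about 70 to come out.
- stylus_mid (a point): Centre of the stylus handle, 97.5 from the tip (27.5 from either end of the handle); axes as the stylus. At the start 102.5 above the bench.
- stylus_tip (a point): The stylus's tip; axes as the stylus.
- screwdriver: Screwdriver 170 long lying on the bench beyond the feeder; leave it. Origin at the underside of its middle.
- brush: Small brush 160 long lying on the bench beyond the feeder; leave it. Origin at the underside of its middle.
- phone: Phone 72 by 148 by 9 lying flat on the right of the bench, beyond the cup or stand there; leave it. Origin at the centre of its underside.

How it is judged:
By the outcome, as a careful person would: the job done as asked, in the order asked, and still so for the second after the job is handed in, while the arm keeps its last pose, push and grip.
It also fails if it takes over 72 s, if anything falls off the work surface, if the arm or the gripper's body presses on something with over 40 N, if the wrist force passes 120 N, or if a joint passes its speed limit or range.

## Working session

There is one attempt and no reset: what is moved stays moved. The work goes in short steps, Python scripts to look and compute and a shell command to move; the robot and the scene stay as the last step left them, time stands still between calls to the robot, and variables do not carry over. Pictures are saved under pics/ and viewed, at most 10 in all, crops included, and the job is handed in when it is done.

```bash
mkdir -p pics; python3 - <<'E'
from workcell import ctrl
import cv2,numpy as np
ims=[]
for n in("scene","top"):
    p=ctrl.camera_params(n);print(n,p)
    im=ctrl.get_image(n)[:,:,::-1];cv2.imwrite(f'pics/{n}0.png',im)
print(ctrl.camera_params("wrist"));print(ctrl.get_obs())
E
```

```text
scene {'vfov': 44.952212390417145, 'cx': 258.7100281487788, 'cy': 186.56358703251456, 'eye': array([1134.06769148, -651.37970258,  737.5135323 ]), 'attitude': array([0.86788042, 0.31779582, 0.68429735])}
top {'vfov': 49.297374375810044, 'cx': 255.66619224293578, 'cy': 186.98293865790913, 'eye': array([ 497.76532743,  -13.82132404, 1071.66705846]), 'attitude': array([ 0.07503585, -0.08912497, -1.5448008 ])}
{'vfov': 64.15064538339811, 'cx': 252.5999149551249, 'cy': 197.50813016710825, 'tool_from_camera': array([[-3.74173910e-04,  9.55327660e-01,  2.95548511e-01,
         8.23200235e+01],
       [ 9.99999930e-01,  3.55852449e-04,  1.15778613e-04,
         7.15510844e-01],
       [ 5.43485042e-06,  2.95548533e-01, -9.55327726e-01,
        -1.62037801e+02],
       [ 0.00000000e+00,  0.00000000e+00,  0.00000000e+00,
         1.00000000e+00]])}
{'t': 0.1, 'qpos': array([ 1.20497477e+00,  4.23758221e-01,  1.63056686e+00,  3.22950203e-05,
        1.08859778e+00, -1.90055189e-02]), 'qvel': array([-0.00103042, -0.00210825, -0.00176242,  0.00162276,  0.0017194 ,
        0.00117088]), 'joint_torque': array([ 2.39401315e-04, -5.45612276e+01, -2.74324000e+01,  6.44588191e-02,
        1.88404054e-02, -5.29930651e-05]), 'ee_pos': array([212.24079801, 587.35243974, 222.00165501]), 'orientation': array([-5.42025541e-01, -3.09419359e+00,  2.04215325e-03]), 'ft_force': array([-1.1922887 , -0.48619911, -0.49467092]), 'moment': array([ 0.00507222,  0.01716141, -0.0177481 ]), 'grasp_force': 0.0, 'width': 87.60666641968561}
```

View pics/top0.png

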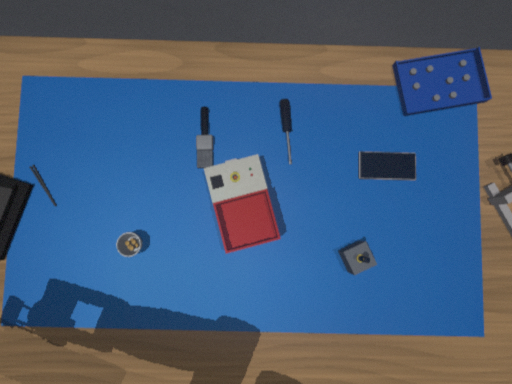

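View pics/scene0.png

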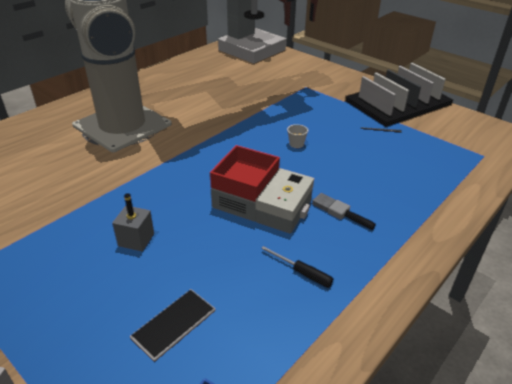

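The top view shows the cup at px (129,244), deck hole (235,177), red hopper (247,220) and the stand with stylus at (358,257). The scene view agrees: the cup is left of the feeder and the stand is right. Next I'll work out positions.

```bash
cat > h.py <<'E'
import numpy as np,cv2
from workcell import ctrl
from scipy.spatial.transform import Rotation as R
def ray(n,uv,obs=None):
    p=ctrl.camera_params(n); f=192/np.tan(np.radians(p['vfov']/2))
    d=np.array([(uv[0]-p['cx'])/f,-(uv[1]-p['cy'])/f,-1])
    if n=='wrist':
        o=obs or ctrl.get_obs(); T=p['tool_from_camera'];W=R.from_rotvec(o['orientation']).as_matrix()
        return o['ee_pos']+W@T[:3,3],W@T[:3,:3]@d
    a=R.from_rotvec(p['attitude']).as_matrix(); return p['eye'],a@d
def plane(n,uv,z,obs=None):
    e,d=ray(n,uv,obs); return e+d*(z-e[2])/d[2]
def blobs(im,lo,hi,amin=10):  # im RGB -> list (area,cx,cy,contour)
    m=cv2.inRange(cv2.cvtColor(im,cv2.COLOR_RGB2HSV),lo,hi)
    cs,_=cv2.findContours(m,cv2.RETR_EXTERNAL,cv2.CHAIN_APPROX_NONE);r=[]
    for c in cs:
        M=cv2.moments(c)
        if M['m00']>=amin:r.append((M['m00'],M['m10']/M['m00'],M['m01']/M['m00'],c))
    return sorted(r,key=lambda t:-t[0])
E
python3 - <<'E'
from h import *
np.set_printoptions(precision=1,suppress=True)
im=cv2.imread('pics/top0.png')[:,:,::-1].copy()
red=blobs(im,(0,150,60),(8,255,255),200)[0]
rr=cv2.minAreaRect(red[3]);b=cv2.boxPoints(rr)
P=np.array([plane('top',q,105)for q in b]);print('red',red[0],P.mean(0),P)
for b in blobs(im,(22,120,80),(35,255,255),4)[:6]:print('yel',b[:3],plane('top',b[1:3],70),plane('top',b[1:3],75))
wh=blobs(im,(0,0,110),(180,90,255),100)
for b in wh[:12]:
    if b[1]<300 and b[1]>100 and 90<b[2]<300:print('white',b[:3],plane('top',b[1:3],50),cv2.minEnclosingCircle(b[3]))
for b in blobs(im,(0,0,50),(180,80,255),100):
    if 330<b[1]<380 and 230<b[2]<280:
        q=cv2.boxPoints(cv2.minAreaRect(b[3]));print('stand',b[:3],plane('top',b[1:3],60),np.array([plane('top',k,70) for k in q]))
E
```

```text
Traceback (most recent call last):
IndexError: list index out of range
```

```bash
python3 - <<'E'
from h import *
np.set_printoptions(precision=1,suppress=True)
im=cv2.imread('pics/top0.png')[:,:,::-1].copy()
hs=cv2.cvtColor(im,cv2.COLOR_RGB2HSV)
for n,u,v in(('red',247,220),('ring',235,177),('deck',245,165),('cuprim',118,244),('stand',348,262),('collar',360,257)):print(n,hs[v-1:v+2,u-1:u+2].reshape(-1,3).tolist()[::3])
red=blobs(im,(165,120,50),(180,255,255),200)+blobs(im,(0,140,50),(8,255,255),200)
for r in red[:2]:
    P=np.array([plane('top',q,105)for q in cv2.boxPoints(cv2.minAreaRect(r[3]))]);print('red',r[0],P.mean(0),P)
for b in blobs(im,(20,110,60),(38,255,255),4):
    if 80<b[2]<300: print('yel',b[:3],plane('top',b[1:3],70),plane('top',b[1:3],75))
for b in blobs(im,(0,0,110),(180,110,255),100):
    if 100<b[1]<300 and 90<b[2]<300:print('white',b[:3],plane('top',b[1:3],50),cv2.minEnclosingCircle(b[3]),np.array([plane('top',k,70) for k in cv2.boxPoints(cv2.minAreaRect(b[3]))]))
for b in blobs(im,(0,0,50),(180,100,255),100):
    if 330<b[1]<380 and 230<b[2]<280:
        q=cv2.boxPoints(cv2.minAreaRect(b[3]));print('stand',b[:3],plane('top',b[1:3],60),np.array([plane('top',k,70) for k in q]))
E
```

```text
red [[179, 159, 157], [179, 161, 155], [179, 159, 156]]
ring [[9, 126, 128], [10, 148, 143], [10, 131, 130]]
deck [[34, 11, 165], [30, 9, 166], [35, 9, 167]]
cuprim [[105, 25, 122], [103, 31, 117], [104, 37, 116]]
stand [[110, 67, 76], [109, 70, 69], [109, 76, 64]]
collar [[27, 79, 84], [103, 35, 51], [103, 43, 53]]
red 2725.5 [521.4  -1.4 105. ] [[559.   77.4 105. ]
 [595.5 -47.4 105. ]
 [483.3 -79.6 105. ]
 [447.7  43.9 105. ]]
yel (48.5, 234.75601374570445, 176.50515463917526) [627.4  29.5  70. ] [626.8  29.2  75. ]
white (2058.5, 235.11100315763906, 177.94405311310825) [626.5  29.3  50. ] ((235.0, 180.5), 34.44207763671875) [[644.6 113.4  70. ]
 [694.2 -21.7  70. ]
 [601.2 -54.7  70. ]
 [552.6  79.3  70. ]]
white (463.5, 128.19273642574612, 244.11938151743976) [459.1 282.5  50. ] ((128.1999969482422, 244.1999969482422), 12.778203964233398) [[487.7 307.1  70. ]
 [489.  250.3  70. ]
 [432.8 247.4  70. ]
 [431.5 303.8  70. ]]
white (185.0, 203.4063063063063, 141.7783783783784) [714.9 110.5  50. ] ((203.92857360839844, 141.92857360839844), 9.900110244750977) [[726.9 126.7  70. ]
 [727.9  90.3  70. ]
 [693.3  89.   70. ]
 [692.3 125.4  70. ]]
stand (709.0, 358.00329102021624, 257.73248707099197) [ 440.2 -270.7   60. ] [[ 455.1 -222.2   70. ]
 [ 485.3 -284.5   70. ]
 [ 426.9 -312.1   70. ]
 [ 397.1 -250.1   70. ]]
```

```bash
cat > log.sh <<'E'
python3 - <<'P'
from workcell import ctrl
import json,numpy as np
o=ctrl.get_obs();open('log.jsonl','a').write(json.dumps([list(o['qpos']),list(o['ee_pos']),list(o['orientation'])])+'\n')
print(np.round(o['qpos'],3),np.round(o['ee_pos'],1),np.round(o['orientation'],3))
P
E
bash log.sh
python3 -m inch '[[-1,-0.6,0,0,0,0,-1],[-1,-0.6,0,0,0,0,-1],[-1,-0.6,0,0,0,0,-1],[-1,-0.6,0,0,0,0,-1]]'; bash log.sh
python3 -m inch '[[-1,-0.6,0,0.5,0,0,-1],[-1,-0.6,0,0.5,0,0,-1],[-1,-0.6,0,0.5,0,0,-1],[-1,-0.6,0,0.5,0,0,-1]]'; bash log.sh
python3 -m inch '[[0,0,0,0,0.5,0,-1],[0,0,0,0,0.5,0,-1],[0,0,0,0,0.5,0,-1]]'; bash log.sh
```

```text
[ 1.205  0.424  1.631  0.     1.089 -0.019] [212.2 587.4 222. ] [-5.420e-01 -3.094e+00  2.000e-03]
t: 0.6
ee_pos: [324.3, 449.6, 222.4]
orientation: [-0.548, -3.093, 0.002]
ft_force: [-0.3, 0.2, -0.3]
width: 87.8
grasp_force: 0.0
[ 0.925  0.321  1.787 -0.     1.035 -0.295] [324.3 449.6 222.4] [-5.480e-01 -3.093e+00  2.000e-03]
t: 1.1
ee_pos: [434.4, 315.6, 221.7]
orientation: [-0.524, -2.97, 0.593]
ft_force: [0.4, 0.6, -0.2]
width: 88.0
grasp_force: 0.0
[ 0.714  0.471  1.616 -0.19   1.406 -0.443] [434.4 315.6 221.7] [-0.524 -2.97   0.593]
t: 1.48
ee_pos: [433.9, 316.7, 221.7]
orientation: [-0.565, -2.598, 0.43]
ft_force: [-0.2, 0.2, -0.6]
width: 87.8
grasp_force: 0.0
[ 0.559  0.575  1.493  0.085  1.617 -0.603] [433.9 316.7 221.7] [-0.565 -2.598  0.43 ]
```

```bash
cat > fk.py <<'E'
import numpy as np,json
from scipy.spatial.transform import Rotation as R
Rz=lambda a:R.from_euler('z',a).as_matrix()
Ry=lambda a:R.from_euler('y',a).as_matrix()
def ori0(q):return Rz(q[0])@Ry(q[1]+q[2])@Rz(q[3])@Ry(q[4])@Rz(q[5])
def basis(q): # columns: base offset x,y,z ; upperarm z,x ; forearm z,x ; tool z
    A=Rz(q[0]);B=A@Ry(q[1]);F=A@Ry(q[1]+q[2]);T=ori0(q)
    return np.column_stack([A[:,0],A[:,1],A[:,2],B[:,2],B[:,0],F[:,2],F[:,0],T[:,2]])
L=[json.loads(l) for l in open('log.jsonl')]
Cs=R.concatenate([R.from_matrix(ori0(q).T@R.from_rotvec(o).as_matrix()) for q,p,o in L]);C=Cs.mean().as_matrix()
A=np.vstack([basis(q) for q,p,o in L]+[1e-2*np.eye(8)]);b=np.hstack([p for q,p,o in L]+[np.zeros(8)])
X=np.linalg.lstsq(A,b,rcond=None)[0]
def fk(q):return basis(q)@X,ori0(q)@C
if __name__=='__main__':
    np.set_printoptions(precision=3,suppress=True)
    print((Cs*Cs.mean().inv()).magnitude(),C,X,(A@X-b)[:-8].reshape(-1,3),sep='\n')
E
python3 fk.py
```

```text
[0. 0. 0. 0.]
[[ 0. -1. -0.]
 [ 1.  0.  0.]
 [-0. -0.  1.]]
[ 33.1    11.963 245.403 572.984  -7.758 430.996  42.125 312.136]
[[-0.485 -1.088 -0.91 ]
 [ 0.334  0.547  0.31 ]
 [ 0.562 -0.044  0.392]
 [-0.016  0.313  0.183]]
```

```bash
cat > ik.py <<'E'
from fk import *
from scipy.optimize import least_squares
lo=np.array([-3,-.9,.09,-1.31,.11,-2.54])+.03;hi=np.array([3,2.11,2.58,4.45,2.69,2.54])-.03
def ik(p,Rm,q0):
    def f(q):
        a,B=fk(q);return np.r_[(a-p)/100,R.from_matrix(Rm.T@B).as_rotvec()]
    s=least_squares(f,np.clip(q0,lo,hi),bounds=(lo,hi));return s.x,np.abs(s.fun).max()
def tool(psi,e,roll): # heading, elevation (deg), roll about tool z from 'x up'
    psi,e=np.radians([psi,e]);z=np.array([np.cos(e)*np.cos(psi),np.cos(e)*np.sin(psi),np.sin(e)])
    x=np.array([0,0,1.])-z*z[2];x/=np.linalg.norm(x)
    return np.column_stack([x,np.cross(z,x),z])@Rz(np.radians(roll))
E
cat > s.py <<'E'
from ik import *
rng=np.random.default_rng(0);cup=np.array([459,282,25.]);hop=np.array([521,-1,185.])
a=32
for psi in range(-180,180,30):
    G=tool(psi,-a,0);sols=[]
    for _ in range(12):
        q,e=ik(cup+19*G[:,2],G,rng.uniform(lo,hi))
        if e<2e-3 and not any(np.abs(q-s).max()<.05 for s in sols):sols.append(q)
    for g in sols:
        print('G',psi,np.round(g,2))
        for roll in(125,-125):
            for psi2 in range(-180,180,30):
                d=(psi2-psi+180)%360-180
                if abs(d)>100: continue
                ok=True;q=g;jump=0
                for t in np.linspace(0.05,1,20):
                    r=roll*t; M=tool(psi+d*min(1,2*t),-a+(a+5)*t,r if t>.5 else r)
                    mid=cup+(hop-cup)*min(1,2*t);mid[2]=25+min(1,6*t)*175
                    n,e=ik(mid+19*M[:,2],M,q)
                    if e>5e-3:ok=False;break
                    jump=max(jump,np.abs(n-q).max());q=n
                if ok:
                    cv=M@(G.T@np.array([0,0,1.]));print('  P',roll,psi2,np.round(q,2),'jump %.2f'%jump,'cup axis',np.round(cv,2))
E
timeout 500 python3 s.py
```

```text
G -180 [ 0.36  1.04  1.42  0.31  1.66 -1.34]
  P 125 -180 [-0.02  1.1   1.26 -0.02  2.44  0.59] jump 0.11 cup axis [ 0.49  0.69 -0.53]
  P 125 -150 [ 0.17  1.07  1.34 -0.49  2.32  0.29] jump 0.11 cup axis [ 0.07  0.84 -0.53]
  P 125 -120 [ 0.34  1.01  1.56 -0.83  2.08  0.19] jump 0.12 cup axis [-0.36  0.77 -0.53]
  P 125 -90 [ 0.49  0.93  1.86 -1.13  1.82  0.29] jump 0.15 cup axis [-0.69  0.49 -0.53]
  P 125 90 [-0.53  0.93  1.86  1.09  1.83  0.92] jump 0.17 cup axis [ 0.69 -0.49 -0.53]
  P 125 120 [-0.38  1.01  1.56  0.79  2.1   1.01] jump 0.15 cup axis [ 0.84 -0.07 -0.53]
  P 125 150 [-0.2   1.07  1.34  0.45  2.34  0.9 ] jump 0.13 cup axis [ 0.77  0.36 -0.53]
G -150 [ 0.53  1.07  1.34  0.    1.74 -1.57]
  P 125 -180 [-0.02  1.1   1.26 -0.02  2.44  0.59] jump 0.11 cup axis [ 0.49  0.69 -0.53]
  P 125 -150 [ 0.17  1.07  1.34 -0.49  2.32  0.29] jump 0.11 cup axis [ 0.07  0.84 -0.53]
  P 125 -120 [ 0.34  1.01  1.56 -0.83  2.08  0.19] jump 0.11 cup axis [-0.36  0.77 -0.53]
  P 125 -90 [ 0.49  0.93  1.86 -1.13  1.82  0.29] jump 0.13 cup axis [-0.69  0.49 -0.53]
  P 125 120 [-0.38  1.01  
[... 2832 characters left out ...]
.17 cup axis [ 0.77  0.36 -0.53]
G 150 [ 0.21  0.98  1.62  0.61  1.44 -1.21]
  P 125 -180 [-0.02  1.1   1.26 -0.02  2.44  0.59] jump 0.14 cup axis [ 0.49  0.69 -0.53]
  P 125 -150 [ 0.17  1.07  1.34 -0.49  2.32  0.29] jump 0.15 cup axis [ 0.07  0.84 -0.53]
  P 125 -120 [ 0.34  1.01  1.56 -0.83  2.08  0.19] jump 0.17 cup axis [-0.36  0.77 -0.53]
  P 125 60 [-0.62  0.9   2.2   1.48  1.66  0.65] jump 0.16 cup axis [ 0.36 -0.77 -0.53]
  P 125 90 [-0.53  0.93  1.86  1.09  1.83  0.92] jump 0.16 cup axis [ 0.69 -0.49 -0.53]
  P 125 120 [-0.38  1.01  1.56  0.79  2.1   1.01] jump 0.15 cup axis [ 0.84 -0.07 -0.53]
  P 125 150 [-0.2   1.07  1.34  0.45  2.34  0.9 ] jump 0.13 cup axis [ 0.77  0.36 -0.53]
```

```bash
cat > go.py <<'E'
# go.py x y z psi e roll [n]: grasp-point target -> n chained calls' shift/turn numbers
from ik import *;import sys
from workcell import ctrl
def go(mid,psi,e,roll,n=1):
    o=ctrl.get_obs();Rc=R.from_rotvec(o['orientation']);M=tool(psi,e,roll);T=R.from_matrix(M)
    pc=o['ee_pos']-19*Rc.as_matrix()[:,2]; rv=(Rc.inv()*T).as_rotvec();q=o['qpos']
    for i in range(n):
        A=Rc*R.from_rotvec(rv*i/n);B=Rc*R.from_rotvec(rv*(i+1)/n)
        a=pc+(mid-pc)*i/n+19*A.as_matrix()[:,2];b=pc+(mid-pc)*(i+1)/n+19*B.as_matrix()[:,2]
        s=A.as_matrix().T@(b-a)/150;w=rv/n/(np.pi/4);q,er=ik(b,B.as_matrix(),q)
        print(i,np.round(s,3).tolist(),np.round(w,3).tolist(),'rows>=%.1f'%max(np.linalg.norm(s)*150/62.5,np.degrees(np.linalg.norm(rv/n))/10.7),'q',np.round(q,2),'err %.3f'%er)
v=[float(a) for a in sys.argv[1:]]
go(np.array(v[:3]),*v[3:6],n=int(v[6]) if len(v)>6 else 1)
E
python3 go.py 459 390 120 -90 -32 0 3
```

```text
0 [-0.061, 0.205, 0.168] [0.429, 0.019, -0.678] rows>=3.4 q [ 0.67  0.76  1.35 -0.08  1.81 -1.07] err 0.000
1 [-0.193, 0.187, 0.084] [0.429, 0.019, -0.678] rows>=3.4 q [ 0.81  0.89  1.3  -0.31  1.86 -1.57] err 0.000
2 [-0.29, 0.079, 0.02] [0.429, 0.019, -0.678] rows>=3.4 q [ 0.93  0.94  1.35 -0.54  1.73 -2.04] err 0.000
```

```bash

python3 -m inch '[[-0.061,0.205,0.168,0.429,0.019,-0.678,-1],[-0.061,0.205,0.168,0.429,0.019,-0.678,-1],[-0.061,0.205,0.168,0.429,0.019,-0.678,-1],[-0.061,0.205,0.168,0.429,0.019,-0.678,-1]]' >/dev/null; bash log.sh
python3 -m inch '[[-0.193,0.187,0.084,0.429,0.019,-0.678,-1],[-0.193,0.187,0.084,0.429,0.019,-0.678,-1],[-0.193,0.187,0.084,0.429,0.019,-0.678,-1],[-0.193,0.187,0.084,0.429,0.019,-0.678,-1]]'>/dev/null; bash log.sh
python3 -m inch '[[-0.29,0.079,0.02,0.429,0.019,-0.678,-1],[-0.29,0.079,0.02,0.429,0.019,-0.678,-1],[-0.29,0.079,0.02,0.429,0.019,-0.678,-1],[-0.29,0.079,0.02,0.429,0.019,-0.678,-1],[-0.29,0.079,0.02,0.429,0.019,-0.678,-1]]'; bash log.sh
python3 - <<'E'
from h import *
o=ctrl.get_obs();im=ctrl.get_image('wrist');cv2.imwrite('pics/w1.png',im[:,:,::-1])
E
python3 go.py 459 282 27 -90 -32 0 1
```

```text
[ 0.681  0.764  1.341 -0.087  1.814 -1.075] [436.8 336.  185.5] [ 0.245 -2.453  0.656]
[ 0.813  0.893  1.272 -0.315  1.873 -1.576] [445.1 354.6 148.7] [ 0.98  -2.11   0.812]
t: 3.1
ee_pos: [456.7, 375.6, 111.4]
orientation: [1.612, -1.607, 0.896]
ft_force: [0.6, -0.9, -0.2]
width: 88.0
grasp_force: 0.0
[ 0.936  0.946  1.309 -0.543  1.764 -2.059] [456.7 375.6 111.4] [ 1.612 -1.607  0.896]
0 [-0.147, -0.007, 0.952] [-0.005, 0.001, -0.002] rows>=2.3 q [ 0.84  1.    1.51 -0.6   1.52 -1.98] err 0.000
```

View pics/w1.png

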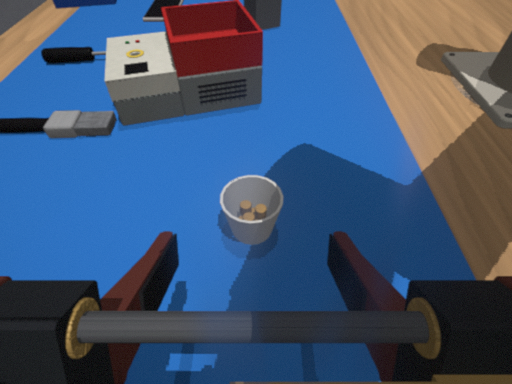

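The wrist picture shows the cup centred between the fingers, with its rim ellipse centred near (251,198) and brass standoffs visible inside. I'll check the rim centre, then grasp.

```bash
python3 - <<'E'
from h import *
im=cv2.imread('pics/w1.png')[:,:,::-1].copy()
m=cv2.inRange(cv2.cvtColor(im,cv2.COLOR_RGB2HSV),(0,0,90),(180,75,255));m[:,:200]=0;m[:,310:]=0;m[:160]=0;m[260:]=0
n,_,st,c=cv2.connectedComponentsWithStats(m);i=1+st[1:,4].argmax();print(st[i])
x0,y0,w,h=st[i][:4]
print(plane('wrist',(x0+w/2,198),50),plane('wrist',(251,y0),50),plane('wrist',(251,222),50))
E
```

```text
[ 220  175   63   69 2811]
[458.21686557 284.38511028  50.        ] [458.85637742 254.22139427  50.        ] [458.52364326 311.97427901  50.        ]
```

```bash
python3 -m inch '[[-0.147,-0.007,0.35,0,0,0,-1],[-0.147,-0.007,0.6,0,0,0,-1],[-0.147,-0.007,0.8,0,0,0,-1],[-0.147,-0.007,0.952,0,0,0,-1],[-0.147,-0.007,0.952,0,0,0,-1]]'; bash log.sh
```

```text
t: 3.78
ee_pos: [459.3, 263.3, 16.3]
orientation: [1.605, -1.608, 0.892]
ft_force: [1.0, -0.0, 0.7]
width: 87.7
grasp_force: 0.0
[ 0.836  1.     1.508 -0.606  1.518 -1.978] [459.3 263.3  16.3] [ 1.605 -1.608  0.892]
```

```bash
python3 -m inch '[[0,0,0,0,0,0,1],[0,0,0,0,0,0,1],[0,0,0,0,0,0,1],[0,0,0,0,0,0,1],[0,0,0,0,0,0,1],[0,0,0,0,0,0,1]]'; bash log.sh; python3 go.py 459 282 160 -90 -32 0 1;  python3 go.py 459 282 210 -90 -32 0 2
```

```text
t: 4.53
ee_pos: [459.7, 264.8, 17.1]
orientation: [1.608, -1.608, 0.893]
ft_force: [-0.6, 3.4, 5.0]
width: 54.4
grasp_force: 29.0
[ 0.837  0.999  1.507 -0.606  1.518 -1.979] [459.7 264.8  17.1] [ 1.608 -1.608  0.893]
0 [0.747, 0.003, -0.476] [-0.002, 0.0, -0.001] rows>=2.1 q [ 0.84  0.8   1.54 -0.61  1.66 -2.08] err 0.000
0 [0.515, 0.001, -0.326] [-0.001, 0.0, -0.001] rows>=1.5 q [ 0.84  0.86  1.53 -0.6   1.61 -2.04] err 0.000
1 [0.515, 0.002, -0.326] [-0.001, 0.0, -0.001] rows>=1.5 q [ 0.84  0.73  1.53 -0.61  1.72 -2.12] err 0.000
```

```bash
python3 -m inch '[[0.08,0,-0.05,0,0,0,1],[0.25,0,-0.16,0,0,0,1],[0.5,0,-0.32,0,0,0,1],[0.75,0,-0.476,0,0,0,1],[0.9,0,-0.57,0,0,0,1],[0.9,0,-0.57,0,0,0,1]]'; bash log.sh; python3 go.py 540 15 200 -95 -32 0 2
```

```text
t: 5.28
ee_pos: [460.1, 265.9, 177.8]
orientation: [1.609, -1.612, 0.893]
ft_force: [-0.4, -0.1, -1.9]
width: 54.2
grasp_force: 29.5
[ 0.838  0.758  1.535 -0.609  1.69  -2.099] [460.1 265.9 177.8] [ 1.609 -1.612  0.893]
0 [0.507, -0.261, 0.732] [-0.048, 0.002, 0.028] rows>=2.2 q [ 0.64  0.69  1.67 -0.72  1.57 -2.15] err 0.000
1 [0.5, -0.3, 0.722] [-0.048, 0.002, 0.028] rows>=2.2 q [ 0.42  0.65  1.73 -0.84  1.47 -2.22] err 0.000
```

```bash
python3 -m inch '[[0.15,-0.08,0.22,-0.01,0,0.01,1],[0.38,-0.2,0.55,-0.03,0,0.02,1],[0.507,-0.261,0.732,-0.048,0.002,0.028,1],[0.507,-0.261,0.732,-0.048,0.002,0.028,1]]'>/dev/null
python3 -m inch '[[0.25,-0.15,0.36,-0.02,0,0.01,1],[0.4,-0.24,0.58,-0.04,0,0.02,1],[0.5,-0.3,0.722,-0.048,0.002,0.028,1],[0.5,-0.3,0.722,-0.048,0.002,0.028,1]]'; bash log.sh; python3 go.py 540 15 200 -95 0 130 4
```

```text
t: 6.28
ee_pos: [537.6, -2.3, 188.0]
orientation: [1.522, -1.661, 0.844]
ft_force: [-0.3, 0.7, -0.6]
width: 54.6
grasp_force: 29.5
[ 0.414  0.657  1.733 -0.845  1.466 -2.219] [537.6  -2.3 188. ] [ 1.522 -1.661  0.844]
0 [0.016, -0.018, -0.005] [0.2, 0.092, 0.701] rows>=3.1 q [ 0.46  0.68  1.79 -0.99  1.46 -1.56] err 0.000
1 [0.015, -0.019, -0.005] [0.2, 0.092, 0.701] rows>=3.1 q [ 0.5   0.75  1.8  -1.09  1.56 -0.93] err 0.000
2 [0.013, -0.02, -0.005] [0.2, 0.092, 0.701] rows>=3.1 q [ 0.5   0.85  1.75 -1.12  1.71 -0.34] err 0.000
3 [0.012, -0.019, -0.004] [0.2, 0.092, 0.701] rows>=3.1 q [ 0.48  0.92  1.66 -1.08  1.86  0.21] err 0.000
```

```bash
python3 -m inch '[[0.005,-0.005,0,0.05,0.02,0.175,1],[0.008,-0.01,0,0.1,0.046,0.35,1],[0.012,-0.014,0,0.15,0.07,0.52,1],[0.016,-0.018,-0.005,0.2,0.092,0.701,1],[0.016,-0.018,-0.005,0.2,0.092,0.701,1]]'>/dev/null
python3 -m inch '[[0.005,-0.005,0,0.04,0.018,0.14,1],[0.006,-0.008,0,0.08,0.036,0.28,1],[0.009,-0.011,0,0.12,0.055,0.42,1],[0.012,-0.015,0,0.16,0.074,0.56,1],[0.015,-0.019,-0.005,0.2,0.092,0.701,1],[0.015,-0.019,-0.005,0.2,0.092,0.701,1]]'>/dev/null
python3 -m inch '[[0.003,-0.005,0,0.04,0.018,0.14,1],[0.005,-0.008,0,0.08,0.036,0.28,1],[0.008,-0.012,0,0.12,0.055,0.42,1],[0.01,-0.016,0,0.16,0.074,0.56,1],[0.013,-0.02,-0.005,0.2,0.092,0.701,1],[0.013,-0.02,-0.005,0.2,0.092,0.701,1]]'>/dev/null
python3 -m inch '[[0.003,-0.005,0,0.05,0.023,0.175,1],[0.006,-0.01,0,0.1,0.046,0.35,1],[0.009,-0.015,0,0.15,0.07,0.52,1],[0.012,-0.019,-0.004,0.2,0.092,0.701,1],[0.012,-0.019,-0.004,0.2,0.092,0.701,1],[0.012,-0.019,-0.004,0.2,0.092,0.701,1]]'; bash log.sh
python3 - <<'E'
from h import *
a=ctrl.get_image('top')[100:300,130:400];b=ctrl.get_image('scene')[90:290,150:420]
cv2.imwrite('pics/p1.png',cv2.resize(np.vstack([a,b]),None,fx=1.5,fy=1.5,interpolation=2)[:,:,::-1])
E
```

```text
t: 9.15
ee_pos: [538.7, -3.1, 201.4]
orientation: [0.748, 1.816, -1.871]
ft_force: [-1.0, 0.1, -0.8]
width: 54.4
grasp_force: 29.3
[ 0.477  0.921  1.657 -1.081  1.858  0.205] [538.7  -3.1 201.4] [ 0.748  1.816 -1.871]
```

View pics/p1.png

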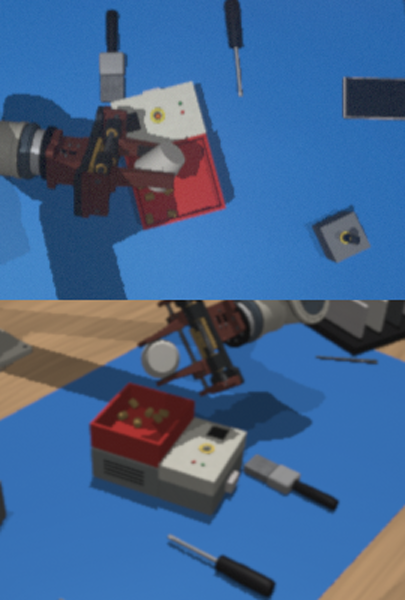

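The brass pieces are lying in the red hopper, about five or six of them (scene crop, around (120–165,405–425)). I'll tip a little further to clear any stragglers, then count.

```bash
python3 -m inch '[[0,0,0,0,0,0.2,1],[0,0,0,0,0,0.4,1],[0,0,0,0,0,0.4,1],[0,0,0,0,0,0.2,1],[0,0,0,0,0,0.4,1],[0,0,0,0,0,0.4,1],[0,0,0,0,0,0,1],[0,0,0,0,0,0,1]]'; python3 - <<'E'
from h import *
b=ctrl.get_image('scene')[140:220,200:290]
cv2.imwrite('pics/p2.png',cv2.resize(b,None,fx=6,fy=6,interpolation=2)[:,:,::-1])
E
python3 go.py 540 15 200 -95 -32 0 4
```

```text
t: 10.25
ee_pos: [538.8, -3.1, 201.3]
orientation: [0.743, 1.82, -1.876]
ft_force: [-0.8, -0.1, -0.0]
width: 54.3
grasp_force: 29.3
0 [-0.002, 0.023, -0.0] [-0.2, -0.094, -0.696] rows>=3.1 q [ 0.5   0.84  1.75 -1.12  1.71 -0.35] err 0.000
1 [-0.003, 0.023, -0.0] [-0.2, -0.094, -0.696] rows>=3.1 q [ 0.5   0.75  1.8  -1.09  1.56 -0.93] err 0.000
2 [-0.004, 0.023, 0.0] [-0.2, -0.094, -0.696] rows>=3.1 q [ 0.47  0.68  1.79 -0.99  1.46 -1.57] err 0.000
3 [-0.004, 0.023, 0.0] [-0.2, -0.094, -0.696] rows>=3.1 q [ 0.42  0.65  1.73 -0.84  1.47 -2.22] err 0.000
```

View pics/p2.png

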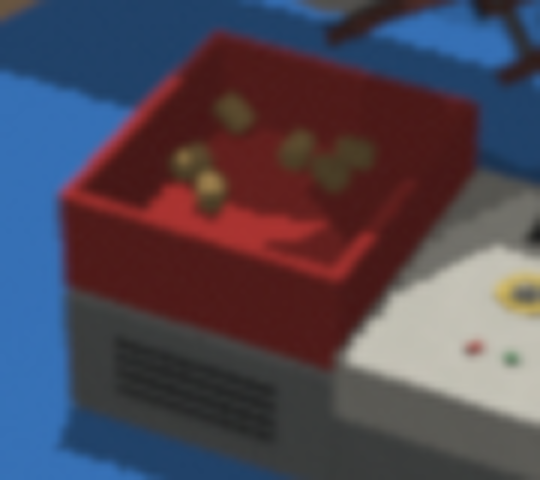

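Six standoffs are visible in the hopper, at (233,112), (297,150), (330,172), (357,153), (190,160) and (210,188). Now I'll bring the cup back upright.

```bash
for i in 1 2 3 4; do python3 -m inch '[[-0.003,0.023,0,-0.2,-0.094,-0.696,1],[-0.003,0.023,0,-0.2,-0.094,-0.696,1],[-0.003,0.023,0,-0.2,-0.094,-0.696,1],[-0.003,0.023,0,-0.2,-0.094,-0.696,1]]'>/dev/null; done; bash log.sh; python3 go.py 459.7 281 150 -90 -32 0 2
```

```text
[ 0.416  0.651  1.735 -0.85   1.461 -2.199] [539.1  -1.5 190. ] [ 1.517 -1.679  0.863]
0 [-0.591, 0.347, -0.645] [0.042, -0.001, -0.041] rows>=2.3 q [ 0.64  0.72  1.67 -0.72  1.55 -2.12] err 0.000
1 [-0.602, 0.306, -0.656] [0.042, -0.001, -0.041] rows>=2.3 q [ 0.84  0.81  1.54 -0.61  1.65 -2.07] err 0.000
```

```bash
python3 -m inch '[[-0.591,0.347,-0.645,0.042,-0.001,-0.041,1],[-0.591,0.347,-0.645,0.042,-0.001,-0.041,1],[-0.591,0.347,-0.645,0.042,-0.001,-0.041,1],[-0.591,0.347,-0.645,0.042,-0.001,-0.041,1]]'>/dev/null
python3 -m inch '[[-0.602,0.306,-0.656,0.042,-0.001,-0.041,1],[-0.602,0.306,-0.656,0.042,-0.001,-0.041,1],[-0.602,0.306,-0.656,0.042,-0.001,-0.041,1],[-0.602,0.306,-0.656,0.042,-0.001,-0.041,1],[-0.602,0.306,-0.656,0.042,-0.001,-0.041,1]]'>/dev/null; bash log.sh; python3 go.py 459.7 281 27.7 -90 -31.9 0 1;
```

```text
[ 0.835  0.808  1.542 -0.605  1.646 -2.075] [458.7 262.9 141.5] [ 1.61  -1.604  0.886]
0 [-0.707, -0.011, 0.427] [0.002, 0.003, 0.006] rows>=2.0 q [ 0.84  1.    1.51 -0.61  1.52 -1.98] err 0.000
```

```bash
python3 -m inch '[[-0.25,-0.004,0.15,0,0,0,1],[-0.45,-0.008,0.27,0,0,0,1],[-0.6,-0.01,0.363,0,0,0,1],[-0.67,-0.011,0.405,0.002,0.003,0.006,1],[-0.7,-0.011,0.423,0.002,0.003,0.006,1],[-0.704,-0.011,0.425,0.002,0.003,0.006,1],[-0.704,-0.011,0.425,0.002,0.003,0.006,1]]'; bash log.sh
```

```text
t: 14.3
ee_pos: [459.5, 267.4, 18.6]
orientation: [1.61, -1.607, 0.892]
ft_force: [0.2, -0.6, -0.4]
width: 54.6
grasp_force: 29.4
[ 0.84   0.997  1.503 -0.604  1.522 -1.983] [459.5 267.4  18.6] [ 1.61  -1.607  0.892]
```

```bash
python3 -m inch '[[-0.009,0,0.006,0,0,0,1],[-0.009,0,0.006,0,0,0,1],[-0.009,0,0.006,0,0,0,1],[-0.009,0,0.006,0,0,0,-1],[-0.009,0,0.006,0,0,0,-1],[-0.009,0,0.006,0,0,0,-1],[-0.009,0,0.006,0,0,0,-1],[-0.009,0,0.006,0,0,0,-1],[-0.009,0,0.006,0,0,0,-1]]'; 
python3 -m inch '[[0,0,-0.2,0,0,0,-1],[0,0,-0.5,0,0,0,-1],[0,0,-0.8,0,0,0,-1],[0,0,-0.8,0,0,0,-1]]'; bash log.sh
python3 - <<'E'
from h import *
cv2.imwrite('pics/w2.png',ctrl.get_image('wrist')[:,:,::-1])
E
cat > s2.py <<'E'
from ik import *
c=json.loads(open('log.jsonl').readlines()[-1])[0]
for psi in range(-180,180,20):
  for (p,n) in (((442,-268,103),'stylus'),((627.5,30,150),'hole')):
    M=tool(psi,-89.9,0);q,e=ik(np.array(p)+19*M[:,2],M,np.array([np.arctan2(p[1],p[0]),.5,1.6,0,1.1,0]));
    if e<2e-3:print(n,psi,np.round(q,2))
E
python3 s2.py
```

```text
t: 15.42
ee_pos: [459.1, 267.0, 16.2]
orientation: [1.61, -1.605, 0.892]
ft_force: [0.5, -0.0, -0.2]
width: 87.8
grasp_force: 0.0
t: 15.92
ee_pos: [459.6, 372.1, 81.3]
orientation: [1.614, -1.609, 0.893]
ft_force: [0.1, 0.2, -1.0]
width: 88.1
grasp_force: 0.0
[ 0.93   0.983  1.308 -0.542  1.727 -2.044] [459.6 372.1  81.3] [ 1.614 -1.609  0.893]
stylus -180 [-0.57  0.48  1.95 -0.    0.71 -2.14]
hole -180 [ 0.03  0.54  1.68  0.    0.92 -1.54]
stylus -160 [-0.57  0.48  1.95 -0.    0.71 -2.49]
hole -160 [ 0.03  0.54  1.68 -0.    0.92 -1.89]
hole -140 [ 0.03  0.54  1.68 -0.    0.92 -2.24]
stylus -80 [-0.57  0.48  1.95 -0.    0.71  2.4 ]
stylus -60 [-0.57  0.48  1.95 -0.    0.71  2.05]
stylus -40 [-0.57  0.48  1.95 -0.    0.71  1.7 ]
hole -40 [ 0.03  0.54  1.68 -0.    0.92  2.3 ]
stylus -20 [-0.57  0.48  1.95  0.    0.71  1.35]
hole -20 [ 0.03  0.54  1.68 -0.    0.92  1.95]
stylus 0 [-0.57  0.48  1.95  0.    0.71  1.  ]
hole 0 [ 0.03  0.54  1.68 -0.    0.92  1.6 ]
stylus 20 [-0.57  0.48  1.95  0.    0.71  0.65]
hole 20 [0.03 0.54 1.68 0.   0.92 1.25]
stylus 40 [-0.57  0.48  1.95  0.    0.71  0.3 ]
hole 40 [0.03 0.54 1.68 0.   0.92 0.9 ]
stylus 60 [-0.57  0.48  1.95  0.    0.71 -0.05]
hole 60 [0.03 0.54 1.68 0.   0.92 0.55]
stylus 80 [-0.57  0.48  1.95  0.    0.71 -0.4 ]
hole 80 [0.03 0.54 1.68 0.   0.92 0.2 ]
stylus 100 [-0.57  0.48  1.95  0.    0.71 -0.74]
hole 100 [ 0.03  0.54  1.68  0.    0.92 -0.15]
stylus 120 [-0.57  0.48  1.95  0.    0.71 -1.09]
hole 120 [ 0.03  0.54  1.68  0.    0.92 -0.5 ]
stylus 140 [-0.57  0.48  1.95  0.    0.71 -1.44]
hole 140 [ 0.03  0.54  1.68  0.    0.92 -0.85]
stylus 160 [-0.57  0.48  1.95 -0.    0.71 -1.79]
hole 160 [ 0.03  0.54  1.68  0.    0.92 -1.19]
```

View pics/w2.png

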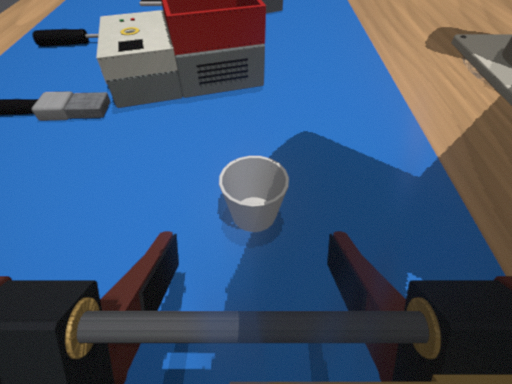

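The cup stands upright and empty at (254,195). Next I'll reorient the tool to point down and go to the stylus.

```bash
python3 go.py 420 370 280 150 -89.9 0 3
```

```text
0 [0.34, 0.119, -0.204] [-0.444, -0.254, 0.8] rows>=4.0 q [ 0.81  0.81  1.35 -0.25  1.69 -1.5 ] err 0.000
1 [0.299, -0.032, -0.274] [-0.444, -0.254, 0.8] rows>=4.0 q [ 0.72  0.56  1.52 -0.05  1.45 -0.95] err 0.000
2 [0.17, -0.097, -0.367] [-0.444, -0.254, 0.8] rows>=4.0 q [ 0.7   0.28  1.74  0.    1.12 -0.35] err 0.000
```

```bash
python3 -m inch '[[0.34,0.119,-0.204,-0.444,-0.254,0.8,-1],[0.34,0.119,-0.204,-0.444,-0.254,0.8,-1],[0.34,0.119,-0.204,-0.444,-0.254,0.8,-1],[0.34,0.119,-0.204,-0.444,-0.254,0.8,-1],[0.34,0.119,-0.204,-0.444,-0.254,0.8,-1]]'>/dev/null
python3 -m inch '[[0.299,-0.032,-0.274,-0.444,-0.254,0.8,-1],[0.299,-0.032,-0.274,-0.444,-0.254,0.8,-1],[0.299,-0.032,-0.274,-0.444,-0.254,0.8,-1],[0.299,-0.032,-0.274,-0.444,-0.254,0.8,-1],[0.299,-0.032,-0.274,-0.444,-0.254,0.8,-1]]'>/dev/null
python3 -m inch '[[0.17,-0.097,-0.367,-0.444,-0.254,0.8,-1],[0.17,-0.097,-0.367,-0.444,-0.254,0.8,-1],[0.17,-0.097,-0.367,-0.444,-0.254,0.8,-1],[0.17,-0.097,-0.367,-0.444,-0.254,0.8,-1],[0.17,-0.097,-0.367,-0.444,-0.254,0.8,-1]]'>/dev/null;bash log.sh;  python3 go.py 442 -268 230 150 -89.9 0 5
```

```text
[ 7.000e-01  2.860e-01  1.741e+00  1.000e-03  1.123e+00 -3.540e-01] [418.7 368.6 260.1] [-0.802 -3.033  0.009]
0 [-0.447, -0.722, 0.069] [-0.002, -0.0, 0.002] rows>=2.0 q [ 0.49  0.19  1.9  -0.    1.06 -0.56] err 0.000
1 [-0.448, -0.722, 0.068] [-0.002, -0.0, 0.002] rows>=2.0 q [ 0.23  0.13  2.   -0.    1.02 -0.82] err 0.000
2 [-0.449, -0.721, 0.067] [-0.002, -0.0, 0.002] rows>=2.0 q [-0.06  0.13  2.03 -0.    0.99 -1.11] err 0.000
3 [-0.449, -0.721, 0.066] [-0.002, -0.0, 0.002] rows>=2.0 q [-0.34  0.18  1.98 -0.    0.98 -1.38] err 0.000
4 [-0.45, -0.72, 0.066] [-0.002, -0.0, 0.002] rows>=2.0 q [-0.57  0.28  1.88 -0.    0.99 -1.62] err 0.000
```

```bash
for i in 1 2 3 4; do python3 -m inch '[[-0.449,-0.721,0.067,-0.002,0,0.002,-1],[-0.449,-0.721,0.067,-0.002,0,0.002,-1]]'>/dev/null; done
python3 -m inch '[[-0.449,-0.721,0.066,-0.002,0,0.002,-1],[-0.449,-0.721,0.066,-0.002,0,0.002,-1],[-0.449,-0.721,0.066,-0.002,0,0.002,-1],[-0.449,-0.721,0.066,-0.002,0,0.002,-1]]'>/dev/null;bash log.sh
python3 - <<'E'
from h import *
o=ctrl.get_obs();im=ctrl.get_image('wrist');cv2.imwrite('pics/w3.png',im[:,:,::-1])
for b in blobs(im,(18,110,60),(40,255,255),15)[:5]:print(b[:3],plane('wrist',b[1:3],72.5,o))
E
python3 go.py 442 -268 103 150 -89.9 0 1
```

```text
[-0.555  0.272  1.893  0.006  0.983 -1.6  ] [ 438.6 -256.   209.4] [-0.82  -3.028 -0.011]
(786.0, 77.70568278201866, 328.11577608142494) [ 481.33135868 -516.23415352   72.5       ]
(579.5, 471.6537244751222, 379.24475122231803) [ 790.79195907 -143.19125888   72.5       ]
(458.5, 431.12613595056337, 341.340239912759) [ 710.11014116 -166.2538683    72.5       ]
(94.5, 506.657848324515, 105.96119929453262) [490.49313201  -8.06528402  72.5       ]
0 [-0.066, -0.066, 0.837] [0.007, -0.005, -0.006] rows>=2.0 q [-0.57  0.48  1.95 -0.    0.71 -1.62] err 0.000
```

View pics/w3.png

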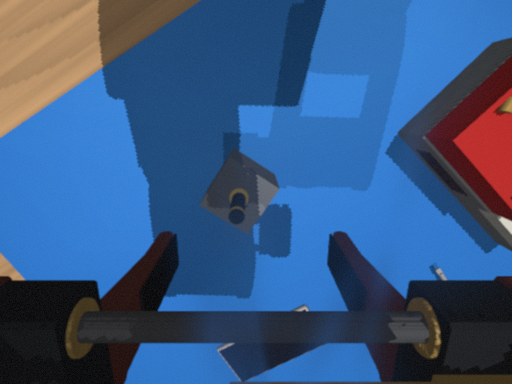

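The stand is at (240,190), with the yellow collar around (239,196) and the end of the black handle at (237,214).

```bash
python3 - <<'E'
from h import *
o=ctrl.get_obs();im=cv2.imread('pics/w3.png')[:,:,::-1].copy()
sub=im[140:240,195:285].copy();hs=cv2.cvtColor(sub,cv2.COLOR_RGB2HSV)
m=cv2.inRange(hs,(15,60,40),(40,255,255));ys,xs=np.nonzero(m);print('collar',xs.min()+195,xs.max()+195,ys.min()+140,ys.max()+140)
d=(sub.max(2)<45).astype(np.uint8);n,l,st,c=cv2.connectedComponentsWithStats(d)
for s in st[1:]:
    if s[4]>30:print('dark',s[0]+195,s[1]+140,s[2:])
cx=(xs.min()+xs.max())/2+195
print('collar ctr', plane('wrist',(cx,ys.min()+140+ (xs.max()-xs.min())/2),75,o), 'handle', plane('wrist',(237,214.5),130,o))
E
```

```text
collar 230 247 189 201
collar ctr [ 439.4745224  -270.87149583   75.        ] handle [ 438.41438349 -269.21510806  130.        ]
```

```bash
python3 go.py 439 -270 140 150 -89.9 0 1
```

```text
0 [-0.054, -0.087, 0.59] [0.007, -0.005, -0.006] rows>=1.4 q [-0.57  0.41  1.94 -0.    0.79 -1.62] err 0.000
```

```bash
python3 -m inch '[[-0.054,-0.087,0.2,0.007,-0.005,-0.006,-1],[-0.054,-0.087,0.5,0.007,-0.005,-0.006,-1],[-0.054,-0.087,0.75,0.007,-0.005,-0.006,-1],[-0.054,-0.087,0.83,0.007,-0.005,-0.006,-1],[-0.054,-0.087,0.83,0.007,-0.005,-0.006,-1]]'; bash log.sh
python3 -m inch '[[0,0,0,0,0,0,1],[0,0,0,0,0,0,1],[0,0,0,0,0,0,1],[0,0,0,0,0,0,1],[0,0,0,0,0,0,1],[0,0,0,0,0,0,1],[0,0,0,0,0,0,1],[0,0,0,0,0,0,1]]'; bash log.sh
```

```text
t: 20.02
ee_pos: [439.4, -269.9, 85.7]
orientation: [-0.815, -3.034, 0.0]
ft_force: [-0.6, -0.2, 0.4]
width: 87.5
grasp_force: 0.0
[-0.574  0.475  1.955 -0.     0.712 -1.62 ] [ 439.4 -269.9   85.7] [-0.815 -3.034  0.   ]
t: 21.02
ee_pos: [439.1, -270.9, 85.7]
orientation: [0.818, 3.032, -0.001]
ft_force: [-0.2, -0.1, -0.4]
width: 13.6
grasp_force: 30.0
[-0.576  0.475  1.955 -0.     0.71  -1.619] [ 439.1 -270.9   85.7] [ 8.180e-01  3.032e+00 -1.000e-03]
```

Gripped (13.6 mm, 30 N). Now lift and carry it to a spot over the deck.

```bash
python3 -m inch '[[0,0,-0.1,0,0,0,1],[0,0,-0.4,0,0,0,1],[0,0,-0.7,0,0,0,1],[0,0,-0.9,0,0,0,1],[0,0,-0.9,0,0,0,1],[0,0,-0.9,0,0,0,1]]'; bash log.sh; python3 go.py 627.5 30 240 150 -89.9 0 3
```

```text
t: 21.78
ee_pos: [438.6, -270.5, 220.5]
orientation: [0.818, 3.032, -0.001]
ft_force: [0.4, 0.2, -0.8]
width: 13.2
grasp_force: 30.0
[-0.576  0.265  1.873 -0.     1.003 -1.619] [ 438.6 -270.5  220.5] [ 8.180e-01  3.032e+00 -1.000e-03]
0 [-0.027, 0.788, -0.001] [-0.0, 0.001, -0.002] rows>=1.9 q [-0.35  0.29  1.84 -0.    1.01 -1.39] err 0.000
1 [-0.028, 0.788, -0.001] [-0.0, 0.001, -0.002] rows>=1.9 q [-0.14  0.34  1.76  0.    1.04 -1.19] err 0.000
2 [-0.029, 0.788, -0.001] [-0.0, 0.001, -0.002] rows>=1.9 q [ 0.03  0.43  1.62  0.    1.09 -1.02] err 0.000
```

```bash
for i in 1 2 3; do python3 -m inch '[[-0.028,0.3,-0.001,0,0,-0.002,1],[-0.028,0.6,-0.001,0,0,-0.002,1],[-0.028,0.788,-0.001,0,0,-0.002,1],[-0.028,0.788,-0.001,0,0,-0.002,1]]'>/dev/null; done; bash log.sh
python3 - <<'E'
from h import *
a=ctrl.get_image('wrist');cv2.imwrite('pics/w4.png',a[:,:,::-1])
b=ctrl.get_image('scene');cv2.imwrite('pics/s4.png',b[:,:,::-1])
c=np.vstack([cv2.resize(a[60:260,130:400],None,fx=1.5,fy=1.5,interpolation=2),cv2.resize(b[110:210,220:355],None,fx=3,fy=3,interpolation=2)])
cv2.imwrite('pics/c4.png',c[:,:,::-1])
E
```

```text
[ 2.800e-02  4.310e-01  1.624e+00 -1.000e-03  1.087e+00 -1.021e+00] [627.7  29.2 220.3] [ 8.100e-01  3.035e+00 -2.000e-03]
```

View pics/c4.png

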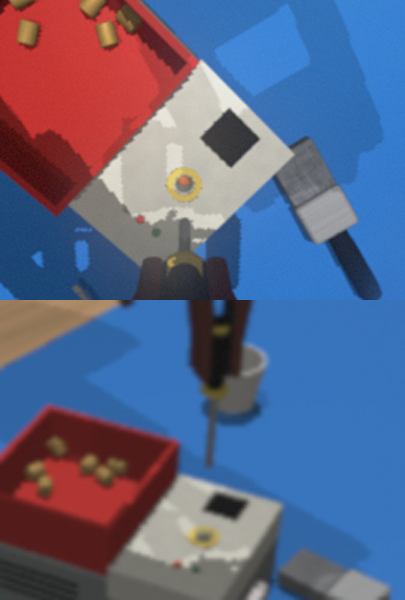

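The wrist crop shows the yellow ring centred at full-frame (252.7,183) and the tip at (252.7,207). The scene view puts the tip at (289.7,165.7) and the ring at (288,189).

```bash
python3 - <<'E'
from h import *
np.set_printoptions(precision=1,suppress=True)
o=ctrl.get_obs();a=cv2.imread('pics/w4.png')[:,:,::-1].copy();s=cv2.imread('pics/s4.png')[:,:,::-1].copy()
def ring(im,x0,x1,y0,y1):
    sub=im[y0:y1,x0:x1].copy();m=cv2.inRange(cv2.cvtColor(sub,cv2.COLOR_RGB2HSV),(18,90,70),(38,255,255))
    n,l,st,c=cv2.connectedComponentsWithStats(m);i=1+st[1:,4].argmax();x,y,w,h,_=st[i];print(st[i]);return x0+x+(w-1)/2,y0+y+(h-1)/2
ww=ring(a,235,272,165,203);ws=ring(s,270,305,178,200);print(ww,ws)
print('hole wrist',plane('wrist',ww,70,o),'scene',plane('scene',ws,70))
# tip: columns profile
g=a.astype(int).sum(2);print(g[200:216:2,240:266])
e1,d1=ray('wrist',(252.7,207),o);e2,d2=ray('scene',(289.7,165.5))
t=np.linalg.lstsq(np.column_stack([d1,-d2]),e2-e1,rcond=None)[0];print('tip',e1+t[0]*d1,e2+t[1]*d2,'wrist@139.6',plane('wrist',(252.7,207),139.6,o),plane('scene',(289.7,165.5),139.6))
E
```

```text
[  6   7  23  22 239]
[13  8 10  6 38]
(np.float64(252.0), np.float64(182.5)) (np.float64(287.5), np.float64(188.5))
hole wrist [624.7  28.8  70. ] scene [628.5  27.6  70. ]
[[623 608 572 493 451 454 503 511 581 617 617 613 615 619 621 620 620 627
  606 559 548 543 543 535 540 540]
 [603 523 451 407 396 392 428 526 592 604 620 615 611 616 620 623 628 629
  622 606 585 583 573 555 558 545]
 [510 437 403 394 407 428 471 554 609 616 603 590 581 575 590 606 619 624
  621 625 621 621 628 619 625 619]
 [463 405 390 390 422 493 517 475 441 426 370 321 308 287 315 396 527 544
  571 613 625 619 620 616 624 623]
 [384 384 388 391 394 393 387 389 381 337 298 287 300 299 303 302 351 461
  560 609 621 620 620 625 613 614]
 [394 386 384 392 390 389 384 396 366 324 293 290 299 299 301 299 327 391
  486 590 621 617 623 619 624 626]
 [384 382 382 383 390 388 389 392 376 320 287 294 298 296 298 305 321 367
  391 463 529 489 436 452 485 497]
 [381 381 385 381 388 387 388 386 369 330 294 283 292 295 298 302 314 371
  381 375 382 375 371 373 376 374]]
tip [629.1  27.2 135.8] [630.   28.1 136. ] wrist@139.6 [627.9  27.9 139.6] [633.1  24.  139.6]
```

```bash
python3 -m inch '[[0.016,-0.005,0.15,0,0,0,1],[0.016,-0.005,0.3,0,0,0,1],[0.016,-0.005,0.4,0,0,0,1],[0.016,-0.005,0.4,0,0,0,1],[0.016,-0.005,0.4,0,0,0,1]]'; bash log.sh
python3 - <<'E'
from h import *
a=ctrl.get_image('wrist');cv2.imwrite('pics/w5.png',a[:,:,::-1])
b=ctrl.get_image('scene');cv2.imwrite('pics/s5.png',b[:,:,::-1])
t=ctrl.get_image('top');cv2.imwrite('pics/t5.png',t[:,:,::-1])
c=np.vstack([cv2.resize(a[150:250,205:305],None,fx=3,fy=3,interpolation=2),cv2.resize(b[165:215,263:313],None,fx=6,fy=6,interpolation=2)])
cv2.imwrite('pics/c5.png',c[:,:,::-1])
E
```

```text
t: 24.0
ee_pos: [625.9, 29.7, 161.9]
orientation: [0.812, 3.033, -0.0]
ft_force: [0.5, -0.6, -0.3]
width: 13.6
grasp_force: 30.0
[ 2.900e-02  4.960e-01  1.671e+00 -1.000e-03  9.730e-01 -1.018e+00] [625.9  29.7 161.9] [ 0.812  3.033 -0.   ]
```

View pics/c5.png

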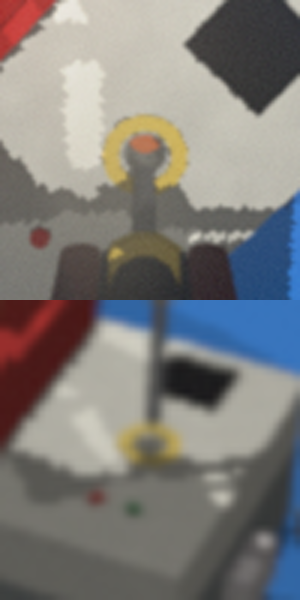

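The tip is just above the hole. In the wrist view the ring is at (253.7,202.3) and the tip at about (253.3,206.5). In the scene view the ring is at (288,188.8) and the tip at about (288.7,185).

```bash
python3 - <<'E'
from h import *
np.set_printoptions(precision=1,suppress=True)
o=ctrl.get_obs()
print('wrist hole',plane('wrist',(253.5,202),70,o),'tip',plane('wrist',(253.3,206.5),81,o))
print('scene hole',plane('scene',(288,188.8),70),'tip',plane('scene',(288.7,185),81))
E
```

```text
wrist hole [627.1  31.   70. ] tip [627.3  30.6  81. ]
scene hole [630.1  27.5  70. ] tip [630.7  28.4  81. ]
```

```bash
python3 -m inch '[[0.002,0,0.03,0,0,0,1],[0.002,0,0.06,0,0,0,1],[0.002,0,0.09,0,0,0,1],[0.002,0,0.09,0,0,0,1]]'
python3 -m inch '[[0,0,0.04,0,0,0,1],[0,0,0.08,0,0,0,1],[0,0,0.08,0,0,0,1]]'
```

```text
t: 24.65
ee_pos: [624.9, 30.3, 147.0]
orientation: [0.811, 3.035, -0.001]
ft_force: [0.2, -0.5, -1.0]
width: 13.7
grasp_force: 30.0
t: 25.02
ee_pos: [624.8, 30.2, 134.9]
orientation: [0.811, 3.035, -0.001]
ft_force: [0.3, 0.6, 0.3]
width: 13.4
grasp_force: 30.0
```

```bash
python3 -m inch '[[0,0,0.015,0,0,0,1],[0,0,0.027,0,0,0,1],[0,0,0.027,0,0,0,1]]'
python3 -m inch '[[0,0,0.01,0,0,0,1],[0,0,0.02,0,0,0,1],[0,0,0.02,0,0,0,1]]'
```

```text
t: 25.4
ee_pos: [625.4, 30.2, 131.9]
orientation: [0.811, 3.033, -0.001]
ft_force: [-1.2, -0.6, 1.7]
width: 13.9
grasp_force: 30.0
t: 25.78
ee_pos: [625.5, 30.2, 128.8]
orientation: [0.811, 3.033, -0.001]
ft_force: [-0.9, -0.7, 4.4]
width: 13.4
grasp_force: 30.0
```

```bash
python3 -m inch '[[0,0,0.01,0,0,0,1],[0,0,0.01,0,0,0,1],[0,0,0.01,0,0,0,1]]'
python3 -m inch '[[0,0,0.006,0,0,0,1],[0,0,0.006,0,0,0,1],[0,0,0.006,0,0,0,1]]'
```

```text
t: 26.15
ee_pos: [625.5, 30.2, 127.5]
orientation: [0.811, 3.033, -0.001]
ft_force: [-1.3, -0.5, 6.2]
width: 13.2
grasp_force: 30.0
t: 26.52
ee_pos: [625.8, 30.2, 127.3]
orientation: [0.811, 3.033, -0.0]
ft_force: [-3.5, -0.7, 9.8]
width: 13.3
grasp_force: 30.0
```

```bash
python3 -m inch '[[0,0,0.003,0,0,0,1],[0,0,0.003,0,0,0,1],[0,0,0.003,0,0,0,1],[0,0,0.003,0,0,0,1],[0,0,0.003,0,0,0,1],[0,0,0.003,0,0,0,1],[0,0,0.003,0,0,0,1],[0,0,0.003,0,0,0,1]]'
python3 - <<'E'
from h import *
a=ctrl.get_image('wrist');b=ctrl.get_image('scene')[80:240,150:400];t=ctrl.get_image('top')[90:290,90:410]
c=np.vstack([cv2.resize(b,(480,307)),cv2.resize(t,(480,290))]);cv2.imwrite('pics/end.png',c[:,:,::-1])
E
```

```text
t: 27.52
ee_pos: [625.9, 30.2, 127.2]
orientation: [0.811, 3.032, -0.0]
ft_force: [-3.2, -0.7, 12.9]
width: 13.8
grasp_force: 30.0
```

View pics/end.png

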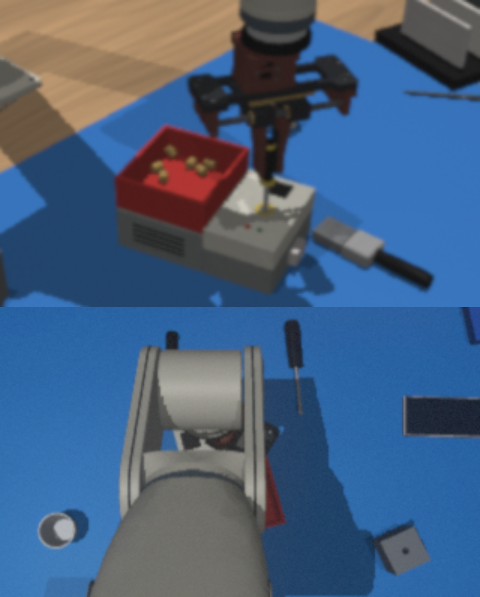

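The picture shows the stylus in the hole (265,205), the standoffs in the hopper, the cup upright at (57,530) and the stand empty. The push force is steady at about 13 N with the button on its stop, so I'm handing in.

```bash
python3 -c "
from workcell import ctrl
print(ctrl.close_job())"
```

```text
the job is handed in; nothing more can be done
None
```

I handed the job in at about 28 s: all six standoffs are in the hopper, the cup stands upright on the bench, and the gripped stylus holds the reset button on its stop at about 13 N.

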